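Warm a batch of sample bottles on the laboratory hob

TASK

Get this batch of sample bottles warming: slide the saucepan off the large middle zone of the hob onto the empty small zone, stand every bottle from the tray upright in its own cup of the shallow pan while the pan is still off the middle zone, and then slide the loaded pan onto the middle zone. Keep both pots flat on the glass as you slide them, never lifted, and leave each centred in its printed circle. Finish by moving the empty tray home into the corner between the heat sealer and the rear ledge, square and flush, with a long side against the sealer and an end against the ledge; leave the other things on the bench alone.

Things in the scene. Friction and masses are not known exactly. Their poses are not given: they have to be found in the camera images.
- hob: Black glass-ceramic hob plate built into the bench, 250 (x) x 540 (y) x 8 mm high; its top is flat, with three printed cooking zones in one row along y, 175 mm apart. Origin: centre of its underside, on the bench.
- heat_zone: The large cooking zone in the middle of the hob: a thin printed double circle (outer diameter 180 mm, inner 120 mm) with a small centre cross, no thickness. Origin: its centre, on the hob's top (8 mm above the bench).
- pan_zone: Small cooking zone (single printed circle, diameter 145 mm, centre cross) at one end of the row, left or right: the pan stands on it at the start. Origin: its centre, on the hob's top.
- free_zone: Small cooking zone (single printed circle, diameter 145 mm, centre cross) at the other end of the row, empty at the start. Origin: its centre, on the hob's top.
- saucepan: Lidded stainless saucepan, one piece, diameter 130 mm, 83 mm high, black lid knob up to 99 mm, 0.65 kg; starts roughly on the heat zone. Origin: centre of its underside. Stick handle along its own -x axis (towards the robot): black grip 18 wide, 14 high, upright sides, from 88 to 193 mm from the pot's axis, its middle 52 mm above the underside.
- pan: Shallow open stainless pan, diameter 160, wall 42 mm high, 3.5 thick, 0.6 kg; five tube cups inside, one bottle each. Origin: centre of its underside. Stick handle along its own -x axis (towards the robot): black grip 18 wide, 14 high, upright sides, from 105 to 210 mm from the pan's axis, its middle 36 mm above the underside.
- tray: White plastic bottle tray, 180 (own x) x 38 (own y) x 30 mm high, walls and floor 3 mm, four dividers across x make five compartments in a row; 0.35 kg. Origin: centre of its underside.
- sealer: Fixed blue-grey heat sealer. Origin: on the bench at the foot of its upright side face (60 mm high, facing -y, reaching from 180 mm nearer the robot to the rear ledge); the white ledge's upright front face (50 mm high, facing -x, running along -y behind the hob) is at x = +150 mm in this frame. x points to the ledge, y into the sealer. Its arm, up to 150 mm high, starts 38 mm inside the side face.
- bottle0: Small amber sample bottle, standing in a tray compartment at the start: diameter 25 mm, 75 mm high with its black cap (the top 20 mm, as wide as the bottle), 35 g. Origin: centre of its underside. Three to five of the five bottles are there; an absent one has no pose.
- bottle1: Small amber sample bottle, standing in a tray compartment at the start: diameter 25 mm, 75 mm high with its black cap (the top 20 mm, as wide as the bottle), 35 g. Origin: centre of its underside. Three to five of the five bottles are there; an absent one has no pose.
- bottle2: Small amber sample bottle, standing in a tray compartment at the start: diameter 25 mm, 75 mm high with its black cap (the top 20 mm, as wide as the bottle), 35 g. Origin: centre of its underside. Three to five of the five bottles are there; an absent one has no pose.
- bottle3: Small amber sample bottle, standing in a tray compartment at the start: diameter 25 mm, 75 mm high with its black cap (the top 20 mm, as wide as the bottle), 35 g. Origin: centre of its underside. Three to five of the five bottles are there; an absent one has no pose.
- bottle4: Small amber sample bottle, standing in a tray compartment at the start: diameter 25 mm, 75 mm high with its black cap (the top 20 mm, as wide as the bottle), 35 g. Origin: centre of its underside. Three to five of the five bottles are there; an absent one has no pose.
- cup0 (a point): The five tube cups are evenly spaced on a circle of radius 48 mm about the pan's axis, this one 36 degrees counter-clockwise from the pan's +x axis. Point: centre of the floor of one of the pan's tube cups (5 mm above the pan's underside): bore 36 mm, flared to 46 mm at the mouth, which is 28 mm above this point. A bottle at home stands on this floor.
- cup1 (a point): The five tube cups are evenly spaced on a circle of radius 48 mm about the pan's axis, this one 108 degrees counter-clockwise from the pan's +x axis. Point: centre of the floor of one of the pan's tube cups (5 mm above the pan's underside): bore 36 mm, flared to 46 mm at the mouth, which is 28 mm above this point. A bottle at home stands on this floor.
- cup2 (a point): The five tube cups are evenly spaced on a circle of radius 48 mm about the pan's axis, this one 180 degrees counter-clockwise from the pan's +x axis. Point: centre of the floor of one of the pan's tube cups (5 mm above the pan's underside): bore 36 mm, flared to 46 mm at the mouth, which is 28 mm above this point. A bottle at home stands on this floor.
- cup3 (a point): The five tube cups are evenly spaced on a circle of radius 48 mm about the pan's axis, this one 252 degrees counter-clockwise from the pan's +x axis. Point: centre of the floor of one of the pan's tube cups (5 mm above the pan's underside): bore 36 mm, flared to 46 mm at the mouth, which is 28 mm above this point. A bottle at home stands on this floor.
- cup4 (a point): The five tube cups are evenly spaced on a circle of radius 48 mm about the pan's axis, this one 324 degrees counter-clockwise from the pan's +x axis. Point: centre of the floor of one of the pan's tube cups (5 mm above the pan's underside): bore 36 mm, flared to 46 mm at the mouth, which is 28 mm above this point. A bottle at home stands on this floor.
- stock_bottle: Bystander: large amber bottle, diameter 60, 125 mm high, to the right of the hob. Origin: centre of its underside.
- dropper_stock: Bystander: amber bottle with a yellow cap, diameter 44, 95 mm high, to the right of the hob. Origin: centre of its underside.
- beaker: Bystander: empty glass beaker, diameter 60, 75 mm high, to the right of the hob. Origin: centre of its underside.
- jar: Bystander: white jar, diameter 48, 55 mm high, on the bench in front of the hob. Origin: centre of its underside.
- spoon: Bystander: steel spoon 170 mm long lying on the bench in front of the hob. Origin: middle of its underside.
Mind the look-alikes: they are no part of the job. What is shaped like the bottle0 but blue or yellow is not meant. Several things have the shape of the tray; the one meant has the colours described above.

How it is judged:
By the outcome, as a careful person would: the job done as asked, in the order asked, and still so for the second after the job is handed in, with the robot touching nothing.
Of bottle0, bottle1, bottle2, bottle3, bottle4 only 3 to 5 are there at a start; the rules pass over those that are not, and their reading is None.
At some moment in a run one of saucepan, tray may be knocked a few centimetres aside while the robot is not near it.
It also fails if it takes over 210 s, if anything falls off the work surface, if the arm or the gripper's body presses on something with over 40 N, if the wrist force passes 120 N, or if a joint passes its speed limit or range.

ROBOT

A 6-joint arm with a two-finger parallel gripper is mounted at the origin on the work surface. World frame = base frame: x ahead of the robot, y to its left, z up, the work surface at z = 0. Lengths are in m, angles in degrees, forces in N, time in s.
With the tool pointing down it reaches from about 0.375 to 0.925 m from the base axis. Payload 5.7 kg.
Tool frame: the origin (TCP) lies on the centre line of the jaws, within the pads' length; the fingertips stand ctrl.finger_overhang ahead of it and the grasp point (between the pads) lies 2 mm behind it (ctrl.finger_overhang is the distance from the TCP to the fingertips, in m); z points along the fingers, y is the line along which they close (so a half turn about z gives the same grasp; the last joint's range is limited). The gripper opens to 88 mm and grips with 3 to 60 N. Pads are 20 mm wide; open, the fingers measure 115 mm over their backs; the gripper's body (75 mm by 178 mm) begins 61 mm behind the grasp point.
Start: joints at [57.691, 20.558, 86.54, -0, 72.909, -6.595], TCP at [0.26, 0.541, 0.24] pointing down, gripper open.
Joint ranges: [-170.27, 170.27], [-57.76, 135], [12.27, 136.19], [-55.21, 235.2], [11.17, 155.16], [-170.74, 170.74]. Speed limits (degrees/s): [136.94, 136.94, 180, 180, 180, 180].

INTERFACE

Orientations are given as [roll, pitch, yaw] about the fixed x, y, z axes, in that order (R = Rz(yaw) Ry(pitch) Rx(roll)).
In Python, from cell import ctrl, eoat, kin, optics, job gives the robot as it stands. Calls block until the motion is done:
- ctrl.movep(position, orientation): joint-space move of the TCP to a pose.
- ctrl.movel(position, max_speed=0.15, frame=None, contact_N=None): straight line of the TCP; frame=None keeps the orientation; max_speed is the mean speed in m/s. With contact_N (N) it stops when the force on the tool has changed by that much, and returns True; else False.
- ctrl.set_joints(angles): joint-space move.
- eoat.gripper_to(opening, grasp_force=None): finger opening in m; grasp_force is the grip in N (None keeps the last); returns when the fingers have stopped.
- ctrl.hold(seconds).
- kin.inverse_kinematics(position, orientation): joint angles nearest the present ones, or None.
- optics.capture(name): name is "scene" or "top" or "wrist"; returns the picture (400x640x3 uint8, red, green, blue); there is no depth.
- optics.camera_model(name): a dict with "fx", "fy", "cx", "cy" (pixels), "eye" and "attitude" of the camera in the world; the wrist camera has in their place "T_tool_cam" (4x4, takes a point from camera to tool coordinates, whose origin is the TCP and whose axes are the flange's). Camera axes: x right, y down, z forward; pixel columns grow to the right and rows downward; lengths in m; the calibration is good to about 2 mm. A picture is of the moment at which its call begins: read the wrist's pose just before it. camera_model takes no time and is no camera call.
A pose or a line that the arm cannot do raises ctrl.IKError and nothing moves.
- job.hand_in(): hands the job in; it is judged then, once.
Readings, each from a call of its own:
- ctrl.read_clock(): time.
- ctrl.read_qpos(): joint angles.
- ctrl.read_dq(): joint speeds.
- ctrl.read_tau(): joint torques, N m.
- ctrl.read_position(): TCP position.
- ctrl.read_eef_rot(): TCP orientation.
- ctrl.read_wrist_force(): force on the tool from outside, world axes, zero at the start.
- ctrl.read_moment(): the same for the moment, N m.
- ctrl.read_width(): finger opening in m.
- ctrl.read_gripper_force(): force on a finger pad.
Only numpy, scipy, OpenCV 4.12 (cv2) and the standard library are available. Lean on these libraries where they do the work, as an engineer would, in place of code of your own. Each camera call takes 0.05 s, during which the arm holds its last target. There are 200 camera calls.

## Working session

There is one attempt and no reset: what is moved stays moved. The work goes in short steps, each a Python script; the robot and the scene stay as the last script left them, time stands still between calls to the robot, and variables do not carry over. Pictures are saved under pics/ and viewed, at most 14 in all, crops included, and the job is handed in when it is done.

```bash
ls; mkdir -p pics
python3 - <<'E'
from cell import ctrl, eoat, kin, optics, job
import cv2
for n in ("scene","top"):
    im=optics.capture(n); cv2.imwrite(f"pics/{n}0.png",im[:,:,::-1]); m=optics.camera_model(n); print(n,m)
print(optics.camera_model("wrist"),ctrl.finger_overhang,ctrl.read_clock(),ctrl.read_eef_rot())
E
```

```text
pics
scene {'fx': 375.2477335459121, 'fy': 375.2477335459121, 'cx': 315.1105531882597, 'cy': 196.15103811845597, 'eye': array([ 1.37289732, -0.14092655,  0.79723221]), 'attitude': array([-1.29276446e+02, -1.03475091e-01,  7.67906505e+01])}
top {'fx': 388.9252417237068, 'fy': 388.9252417237068, 'cx': 321.3350382235178, 'cy': 196.0594035791669, 'eye': array([0.34727006, 0.06852335, 1.45321211]), 'attitude': array([-175.01469602,    0.50706595,  -89.28525411])}
{'fx': 305.5213978219868, 'fy': 305.5213978219868, 'cx': 319.0495448687962, 'cy': 196.64536122772506, 'T_tool_cam': array([[-2.58709782e-04, -9.68469331e-01, -2.49132672e-01,
         6.70929134e-02],
       [ 9.99999476e-01, -3.82555431e-06, -1.02356994e-03,
        -6.07128672e-04],
       [ 9.90343026e-04, -2.49132806e-01,  9.68468825e-01,
        -1.44894087e-01],
       [ 0.00000000e+00,  0.00000000e+00,  0.00000000e+00,
         1.00000000e+00]])} 0.017 0.1 [-1.79907034e+02 -1.03531339e-02  1.54285770e+02]
```

View pics/top0.png

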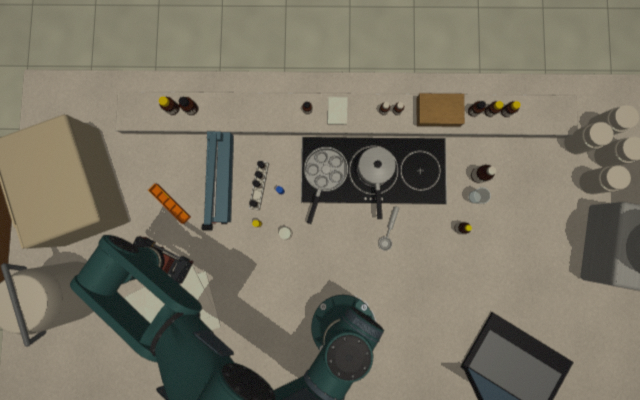

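View pics/scene0.png

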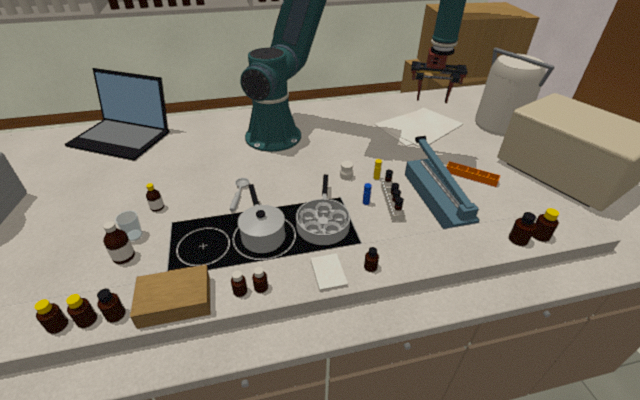

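Top view: the hob spans about (303–446, 138–203), with the pan on the left zone (325,170), the saucepan in the middle (378,165) and the free zone at (421,170). The white tray at (259,185) holds 4 bottles. The sealer's side face is at column ~233 and the ledge at row ~133.

```bash
cat > h.py <<'E'
from cell import ctrl, eoat, kin, optics, job
import numpy as np, cv2
from scipy.spatial.transform import Rotation as R
def pose_cam(n):
    m=optics.camera_model(n)
    if n=="wrist":
        Rt=R.from_euler('xyz',ctrl.read_eef_rot(),degrees=True).as_matrix(); p=np.array(ctrl.read_position()); T=m["T_tool_cam"]
        return m,Rt@T[:3,:3],p+Rt@T[:3,3]
    return m,R.from_euler('xyz',m["attitude"],degrees=True).as_matrix(),np.array(m["eye"])
def snap(n,name=None):
    c=pose_cam(n); im=optics.capture(n)
    if name: cv2.imwrite(f"pics/{name}.png",im[:,:,::-1])
    return im,c
def w(c,u,v,z):
    m,Rc,e=c; d=Rc@np.array([(u-m["cx"])/m["fx"],(v-m["cy"])/m["fy"],1.]); return e+d*(z-e[2])/d[2]
def px(c,p):
    m,Rc,e=c; q=Rc.T@(np.array(p)-e); return np.array([m["cx"]+m["fx"]*q[0]/q[2],m["cy"]+m["fy"]*q[1]/q[2]])
def down(p,yaw): ctrl.movep(list(p),[180,0,yaw])
E
python3 - <<'E'
from h import *
m,Rc,e=c=pose_cam("top")
for n,u,v,z in [("free",421,170,.008),("pan",325,170,.04),("sauce",378,165,.09),("tray",259,185,.03),("sealerfoot",234,180,0.06),("ledge",280,132,.05),("hob0",303,138,.008),("hob1",446,203,.008),("shandle",378,217,.06),("phandle",309,222,.044)]: print(n,w(c,u,v,z).round(3))
for y in (0.,.28):
  for yaw in (180,0,-90,-180,90): print(y,yaw,kin.inverse_kinematics([.5,y,.4],[180,0,yaw]))
down([.5,.05,.40],180); im,c=snap("wrist","w1")
down([.5,.27,.36],180); im,c=snap("wrist","w2")
print(ctrl.read_clock(),ctrl.read_position(),ctrl.read_eef_rot())
E
```

```text
free [ 0.575 -0.289  0.008]
pan [0.567 0.07  0.04 ]
sauce [ 0.579 -0.117  0.09 ]
tray [0.51  0.313 0.03 ]
sealerfoot [0.523 0.399 0.06 ]
ledge [0.704 0.237 0.05 ]
hob0 [0.693 0.155 0.008]
hob1 [ 0.453 -0.38   0.008]
shandle [ 0.396 -0.121  0.06 ]
phandle [0.375 0.126 0.044]
0.0 180 [ -7.92056166   5.73968536  83.99517206   0.          90.26514258
 -97.92056166]
0.0 0 [-7.92056166e+00  5.73968536e+00  8.39951721e+01 -2.54444375e-14
  9.02651426e+01  8.20794383e+01]
0.0 -90 None
0.0 -180 [ -7.92056166   5.73968536  83.99517206   0.          90.26514258
 -97.92056166]
0.0 90 [-7.92056166  5.73968536 83.99517206  0.         90.26514258 -7.92056166]
0.28 180 [ 22.34337292  12.4802259   75.75796079   0.          91.76181331
 -67.65662708]
0.28 0 [ 2.23433729e+01  1.24802259e+01  7.57579608e+01 -2.54444375e-14
  9.17618133e+01  1.12343373e+02]
0.28 -90 [  22.34337292   12.4802259    75.75796079    0.           91.76181331
 -157.65662708]
0.28 -180 [ 22.34337292  12.4802259   75.75796079   0.          91.76181331
 -67.65662708]
0.28 90 [ 2.23433729e+01  1.24802259e+01  7.57579608e+01 -2.54444375e-14
  9.17618133e+01  2.23433729e+01]
3.1417 [0.50039069 0.26894573 0.36036463] [-1.79964377e+02  3.98085245e-02  1.79960759e+02]
```

View pics/w1.png

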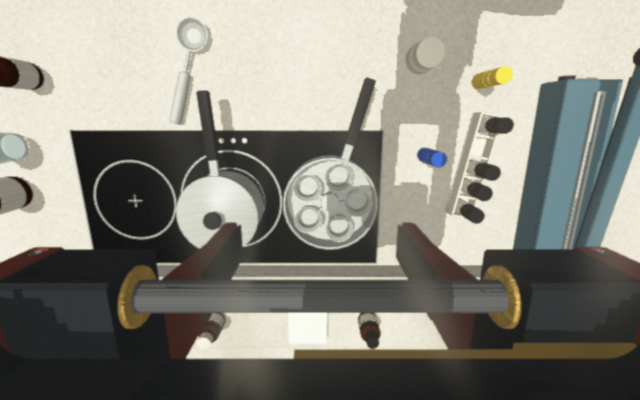

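View pics/w2.png

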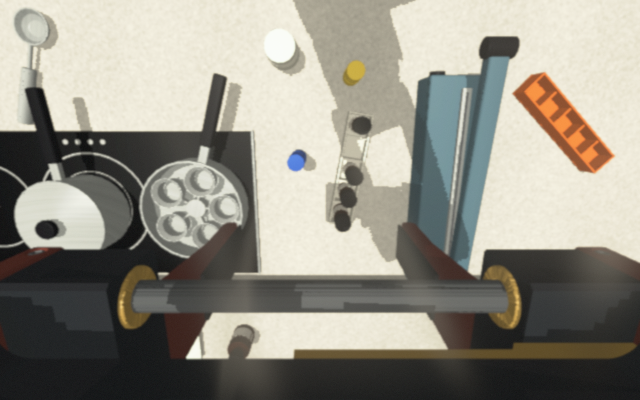

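w1 shows the free-zone cross at (136,201), the saucepan knob at (213,220) and its handle ending near (204,92). The pan rim is centred at about (331,203). w2 shows caps at (361,125), (353,174), (347,197) and (342,220), so one compartment is empty. The camera nadir is at about (319,118), so I'll take near-vertical views and fit from those.

```bash
cat >> h.py <<'E'
def edges(im,c,z,p0,rmin,rmax,lo=60,hi=150):
    """canny edge pixels cast to plane z, keep those in an annulus about p0"""
    e=cv2.Canny(cv2.GaussianBlur(cv2.cvtColor(im,cv2.COLOR_RGB2GRAY),(3,3),0),lo,hi)
    v,u=np.nonzero(e); P=np.array([w(c,a,b,z)[:2] for a,b in zip(u,v)]); d=np.hypot(*(P-p0).T)
    return P[(d>rmin)&(d<rmax)]
def circ(P,r,n=3000,tol=.0015):
    """RANSAC circle of known radius from points"""
    g=np.random.default_rng(0); best=(0,None)
    for _ in range(n):
        a,b=P[g.integers(len(P),size=2)]; d=b-a; L=np.hypot(*d)
        if L<r*.7 or L>2*r: continue
        for s in (1,-1):
            o=(a+b)/2+s*np.array([-d[1],d[0]])/L*np.sqrt(r*r-L*L/4)
            k=np.sum(abs(np.hypot(*(P-o).T)-r)<tol)
            if k>best[0]: best=(k,o)
    o=best[1]
    for _ in range(5):
        d=P-o; q=np.hypot(*d.T); s=abs(q-r)<tol; J=d[s]/q[s,None]; o=o+np.linalg.lstsq(J,(q-r)[s],rcond=None)[0]
    return o,best[0]
def handle(im,c,z,box,thr=55):
    """dark blob in pixel box -> centre line on plane z: (mean, unit dir, extent)"""
    u0,v0,u1,v1=box; m=(im[v0:v1,u0:u1].max(2)<thr).astype(np.uint8)
    n,l,s,_=cv2.connectedComponentsWithStats(m); k=1+s[1:,4].argmax()
    v,u=np.nonzero(l==k); P=np.array([w(c,a+u0,b+v0,z)[:2] for a,b in zip(u,v)])
    mu=P.mean(0); d=np.linalg.svd(P-mu,full_matrices=False)[2][0]; d=d*np.sign(d[0]); t=(P-mu)@d
    q=(P-mu)@np.array([-d[1],d[0]]); return mu,d,mu+d*t.min(),mu+d*t.max(),np.ptp(q)
E
python3 - <<'E'
from h import *
down([.635,-.10,.36],180); im,c=snap("wrist","w3")
print("free cross from w3, zones:")
for z,r,p in [(.008,.0725,(.575,-.289)),(.008,.09,(.575,-.114)),(.091,.065,(.575,-.114)),(.05,.08,(.57,.065))]:
    P=edges(im,c,z,np.array(p),r-.03,r+.03); print(z,r,circ(P,r),len(P))
down([.555,.30,.36],180); im,c=snap("wrist","w4")
for z,r,p in [(.05,.08,(.57,.065))]:
    P=edges(im,c,z,np.array(p),r-.03,r+.03); print(z,r,circ(P,r),len(P))
print(ctrl.read_clock())
a=cv2.imread("pics/w3.png")[:270];b=cv2.imread("pics/w4.png")[:270]
cv2.imwrite("pics/w34.png",np.vstack([a,b]))
E
```

```text
free cross from w3, zones:
0.008 0.0725 (array([ 0.57780805, -0.28864542]), np.int64(288)) 871
0.008 0.09 (array([ 0.57691412, -0.11359656]), np.int64(360)) 1457
0.091 0.065 (array([ 0.58548816, -0.11458021]), np.int64(262)) 1373
0.05 0.08 (array([0.57403079, 0.06743863]), np.int64(353)) 1594
0.05 0.08 (array([0.5739499 , 0.06773196]), np.int64(370)) 1809
6.2167
```

View pics/w34.png

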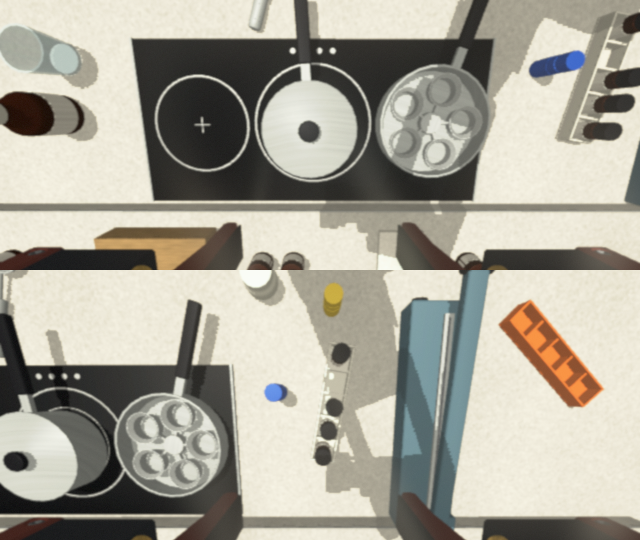

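The zones fit consistently: heat (.577,-.114) and free (.578,-.289), 175 mm apart as specified. The saucepan is at (.585,-.115) and the pan at (.574,.068). In the tray view the caps are at (341,83), (334,137), (328,160) and (323,185) of the lower half. Next I'll measure the saucepan handle on the way in, grasp it and slide.

```bash
cat >> h.py <<'E'
def hpoint(im,c,z,xw,yg,span=.03):
    """centre y of the dark handle on plane z at world x=xw, near yg"""
    ys=np.arange(yg-span,yg+span,.0005); g=im.max(2).astype(float)
    val=np.array([cv2.getRectSubPix(g.astype(np.float32),(1,1),tuple(map(float,px(c,(xw,y,z)))))[0,0] for y in ys])
    k=ys[val<70]; return (k.mean(),np.ptp(k)) if len(k) else None
E
python3 - <<'E'
from h import *
free=np.array([.5778,-.2886])
down([.5,-.10,.36],180); im,c=snap("wrist","w5")
P=edges(im,c,.091,np.array([.585,-.115]),.035,.095); o,n=circ(P,.065); print("pot",o,n)
hs=[]
for x in np.arange(.40,.445,.005):
    r=hpoint(im,c,.067,x,-.12); print(round(x,3),r); 
    if r and .012<r[1]<.023: hs.append((x,r[0]))
hs=np.array(hs); a=np.polyfit(hs[:,0],hs[:,1],1); print(a,"line at pot x:",np.polyval(a,o[0]),"pot y",o[1])
d=o-hs.mean(0); d/=np.hypot(*d); g=o-.145*d; yaw=180+np.degrees(np.arctan2(d[1],d[0])); print("grasp",g,yaw)
np.save("g.npy",[*g,yaw,*o]); print(ctrl.read_clock())
cv2.imwrite("pics/w5c.png",cv2.imread("pics/w5.png")[:270])
E
```

```text
pot [ 0.57847508 -0.11224621] 187
0.4 None
0.405 None
0.41 None
0.415 None
0.42 None
0.425 None
0.43 (np.float64(-0.11774999999999997), np.float64(0.0005000000000000004))
0.435 (np.float64(-0.11749999999999998), np.float64(0.0010000000000000009))
0.44 (np.float64(-0.11749999999999997), np.float64(0.0030000000000000027))Traceback (most recent call last):
  File "<stdin>", line 9, in <module>
IndexError: too many indices for array: array is 1-dimensional, but 2 were indexed
```

```bash
sed -i 's/val<70/val<120/' h.py
python3 - <<'E'
from h import *
im=cv2.imread("pics/w5.png")[:,:,::-1]; c=pose_cam("wrist")
print("expected lid centre px",px(c,(.5855,-.1146,.091)),"knob",px(c,(.5855,-.1146,.107)))
hs=[]
for x in np.arange(.40,.445,.005):
    r=hpoint(im,c,.067,x,-.12); print(round(x,3),r)
cv2.imwrite("pics/w5c.png",cv2.imread("pics/w5.png")[:290])
E
```

```text
expected lid centre px [309.08364089 227.74968214] knob [308.70871753 231.76199147]
0.4 (np.float64(-0.12524999999999997), np.float64(0.015500000000000014))
0.405 (np.float64(-0.12474999999999997), np.float64(0.015500000000000014))
0.41 (np.float64(-0.12399999999999996), np.float64(0.016000000000000014))
0.415 (np.float64(-0.12374999999999996), np.float64(0.016500000000000015))
0.42 (np.float64(-0.12324999999999997), np.float64(0.016500000000000015))
0.425 (np.float64(-0.12324999999999997), np.float64(0.016500000000000015))
0.43 (np.float64(-0.12299999999999998), np.float64(0.016000000000000014))
0.435 (np.float64(-0.12224999999999996), np.float64(0.016500000000000015))
0.44 (np.float64(-0.12224999999999996), np.float64(0.016500000000000015))
```

View pics/w5c.png

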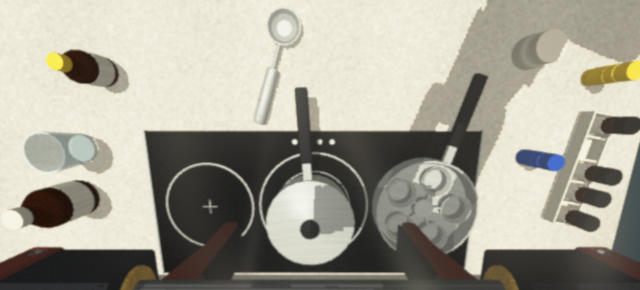

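View: the saucepan handle runs (301,88)→(306,175), the knob is at (310,229), and the spoon lies clear to the left at (265,110). The pot is at about (.5845,-.1135) with the handle at 3.4°. I'll grasp and slide it.

Run:
```python
from h import *
free=np.array([.5778,-.2886]); o=np.array([.5845,-.1135]); g=np.array([.4397,-.1222]); yaw=183.4
eoat.gripper_to(.05); down([*g,.16],yaw)
print("contact",ctrl.movel([*g,.058],.12,contact_N=8))
eoat.gripper_to(0.0,60); print(ctrl.read_width(),ctrl.read_gripper_force(),ctrl.read_wrist_force())
t=g+free-o
ctrl.movel([*t,.058],.07); print(ctrl.read_position(),ctrl.read_wrist_force())
eoat.gripper_to(.05); ctrl.movel([*t,.16],.15)
# verify
down([.635,-.22,.36],180); im,c=snap("wrist","w6")
for z,r,p in [(.008,.0725,(.575,-.289)),(.008,.09,(.575,-.114)),(.091,.065,(.577,-.288))]:
    P=edges(im,c,z,np.array(p),r-.03,r+.03); print(z,r,circ(P,r),len(P))
print(ctrl.read_clock())
cv2.imwrite("pics/w6c.png",cv2.imread("pics/w6.png")[:270])
```

```text
contact False
0.017450756396462784 59.99838888645172 [-0.76157015  0.65654359  2.8850837 ]
[ 0.4322703  -0.29582689  0.05775721] [0.61154256 6.0291089  5.44504131]
0.008 0.0725 (array([ 0.57662874, -0.28226057]), np.int64(164)) 762
0.008 0.09 (array([ 0.5768776 , -0.11345862]), np.int64(357)) 1463
0.091 0.065 (array([ 0.57627707, -0.28174849]), np.int64(291)) 805
16.325
```

View pics/w6c.png

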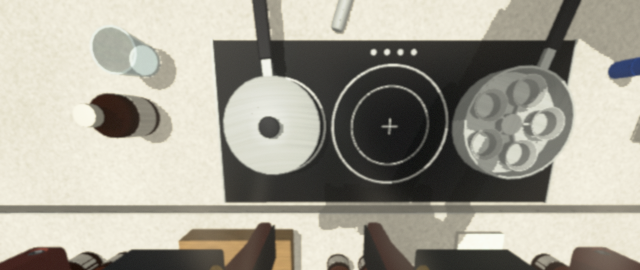

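The saucepan is on the free zone (knob at (269,127)), but it appears about 7 mm short in y because the handle lagged in the grip. I'll check from directly overhead and then nudge.

```bash
cat > chk.py <<'E'
from h import *
def pot(z0,name):
    down([.635,z0,.36],180); ctrl.hold(.2); im,c=snap("wrist",name)
    return im,c
E
python3 - <<'E'
from h import *
down([.635,-.288,.36],180); ctrl.hold(.2); im,c=snap("wrist","w7")
P=edges(im,c,.091,np.array([.577,-.283]),.04,.085); o,n=circ(P,.065); print("lid",o,n)
P=edges(im,c,.008,np.array([.5778,-.2886]),.064,.08); print("zone",circ(P,.0725,tol=.001))
P=edges(im,c,.008,np.array([.577,-.1135]),.08,.1); print("heat",circ(P,.09))
for x in (.455,.465,.475): print(x,hpoint(im,c,.067,x,-.293))
g=im[:,:,:].max(2); k=px(c,(*o,.107)); b=(g[int(k[1])-15:int(k[1])+16,int(k[0])-15:int(k[0])+16]<90); v,u=np.nonzero(b); print("knob",w(c,u.mean()+int(k[0])-15,v.mean()+int(k[1])-15,.105),b.sum())
cv2.imwrite("pics/w7c.png",cv2.resize(cv2.imread("pics/w7.png")[30:210,200:480],None,fx=2.5,fy=2.5))
E
```

```text
lid [ 0.57594621 -0.28377936] 186
zone (array([ 0.57756838, -0.28943163]), np.int64(104))
heat (array([ 0.5780051 , -0.10746163]), np.int64(361))
0.455 (np.float64(-0.2949999999999999), np.float64(0.017000000000000015))
0.465 (np.float64(-0.29399999999999993), np.float64(0.017000000000000015))
0.475 (np.float64(-0.29324999999999996), np.float64(0.05950000000000005))
knob [ 0.57635313 -0.28538178  0.105     ] 307
```

View pics/w7c.png

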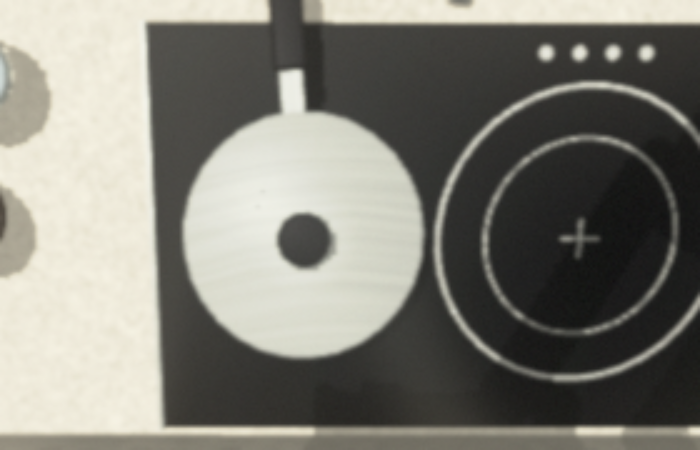

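The fixed-radius fit probably locks onto one side of the circle, so I'll refit with a free radius on the saved pictures and check against the crosses.

```bash
cat >> h.py <<'E'
from types import SimpleNamespace
def cam_at(p,yaw):
    m=optics.camera_model("wrist"); Rt=R.from_euler('xyz',[180,0,yaw],degrees=True).as_matrix(); T=m["T_tool_cam"]
    return m,Rt@T[:3,:3],np.array(p)+Rt@T[:3,3]
def circf(P,r,dr=.006,n=4000,tol=.0012):
    g=np.random.default_rng(0); best=(0,None,0)
    for _ in range(n):
        q=P[g.integers(len(P),size=3)]; A=np.c_[2*q,np.ones(3)]
        if abs(np.linalg.det(A))<2e-3*r: continue
        s=np.linalg.solve(A,(q**2).sum(1)); o=s[:2]; rr=np.sqrt(max(s[2]+o@o,0))
        if abs(rr-r)>dr: continue
        k=np.sum(abs(np.hypot(*(P-o).T)-rr)<tol)
        if k>best[0]: best=(k,o,rr)
    k,o,rr=best
    for _ in range(4):
        s=abs(np.hypot(*(P-o).T)-rr)<tol; A=np.c_[2*P[s],np.ones(s.sum())]; x=np.linalg.lstsq(A,(P[s]**2).sum(1),rcond=None)[0]; o=x[:2]; rr=np.sqrt(x[2]+o@o)
    return o.round(4),round(rr,4),int(k)
E
python3 - <<'E'
from h import *
print(ctrl.read_position(),ctrl.read_eef_rot())
C={"w3":cam_at([.635,-.10,.36],180),"w4":cam_at([.555,.30,.36],180),"w6":cam_at([.635,-.22,.36],180),"w7":pose_cam("wrist")}
J={"w3":[("free",.008,.0725,.577,-.287),("heat",.008,.09,.577,-.112),("lid",.091,.065,.584,-.114),("pan",.05,.08,.574,.068)],
"w4":[("pan",.05,.08,.574,.068)],
"w6":[("heat",.008,.09,.577,-.11),("in",.008,.06,.577,-.11),("lid",.091,.065,.577,-.283),("pan",.05,.08,.574,.068)],
"w7":[("heat",.008,.09,.577,-.11),("in",.008,.06,.577,-.11),("lid",.091,.065,.577,-.284)]}
for k,L in J.items():
    im=cv2.imread(f"pics/{k}.png")[:,:,::-1]
    for n,z,r,x,y in L: print(k,n,circf(edges(im,C[k],z,np.array((x,y)),r-.02,r+.02),r))
print("crosses w3 free",w(C["w3"],202,124.5,.008),"w6 heat",w(C["w6"],390,126,.008),"w7",w(C["w7"],431.6,125.6,.008))
E
```

```text
[ 0.63483432 -0.28711234  0.35996362] [ 1.79975161e+02 -1.42211336e-02 -1.79954433e+02]
w3 free (array([ 0.5772, -0.2868]), np.float64(0.0752), 352)
w3 heat (array([ 0.5774, -0.1116]), np.float64(0.0926), 420)
w3 lid (array([ 0.5828, -0.1146]), np.float64(0.0631), 334)
w3 pan (array([0.5743, 0.0662]), np.float64(0.0799), 335)
w4 pan (array([0.5735, 0.069 ]), np.float64(0.0802), 366)
w6 heat (array([ 0.5797, -0.1101]), np.float64(0.0929), 430)
w6 in (array([ 0.5796, -0.1102]), np.float64(0.0626), 293)
w6 lid (array([ 0.5782, -0.2846]), np.float64(0.0635), 323)
w6 pan (array([0.5762, 0.0682]), np.float64(0.0801), 281)
w7 heat (array([ 0.5776, -0.1105]), np.float64(0.0926), 434)
w7 in (array([ 0.5776, -0.1104]), np.float64(0.0624), 287)
w7 lid (array([ 0.5763, -0.2858]), np.float64(0.0634), 352)
crosses w3 free [ 0.57719295 -0.28673059  0.008     ] w6 heat [ 0.57957643 -0.10891275  0.008     ] w7 [ 0.57858142 -0.11006268  0.008     ]
```

With free radii the views agree: heat zone (.578,-.111), free zone (.578,-.286), and the saucepan sits within 1–2 mm of the free zone. No correction is needed. Next I'll measure the pan's angle and the caps from overhead.

```bash
cat >> h.py <<'E'
def caps(im,c,ctr,rad=.12,thr=75):
    """black cap blobs near ctr -> list of xy (centroid cast to z=.069)"""
    g=(im.max(2)<thr).astype(np.uint8); n,l,s,q=cv2.connectedComponentsWithStats(g); out=[]
    for k in range(1,n):
        if 100<s[k,4]<900:
            p=w(c,*q[k],.069)[:2]
            if np.hypot(*(p-ctr))<rad and q[k][1]<250: out.append((*p.round(4),int(s[k,4]),*q[k].round(0)))
    return out
E
python3 - <<'E'
from h import *
down([.61,.07,.36],180); ctrl.hold(.2); im,c=snap("wrist","p1")
o=circf(edges(im,c,.05,np.array([.574,.068]),.06,.1),.08); print("pan",o)
for x in np.arange(.385,.455,.01): print(round(x,3),hpoint(im,c,.051,x,.068+(.574-x)*.27+.0,.03))
down([.58,.30,.36],180); ctrl.hold(.2); im2,c2=snap("wrist","p2")
for b in caps(im2,c2,np.array([.51,.30])): print(b)
print(ctrl.read_clock())
# overlay predicted handle/cups later
a=cv2.imread("pics/p1.png")[:230,180:500];b=cv2.imread("pics/p2.png")[:230,180:500]
cv2.imwrite("pics/p12.png",cv2.resize(np.hstack([a,b]),None,fx=1.25,fy=1.25))
E
```

```text
pan (array([0.5739, 0.0676]), np.float64(0.08), 357)
0.385 (np.float64(0.12178000000000003), np.float64(0.015500000000000014))
0.395 (np.float64(0.12158000000000004), np.float64(0.016500000000000015))
0.405 (np.float64(0.11863), np.float64(0.017000000000000015))
0.415 (np.float64(0.11593000000000002), np.float64(0.017000000000000015))
0.425 (np.float64(0.11273000000000002), np.float64(0.017000000000000015))
0.435 (np.float64(0.11003000000000002), np.float64(0.017000000000000015))
0.445 (np.float64(0.10683000000000001), np.float64(0.017000000000000015))
0.455 (np.float64(0.10363), np.float64(0.017000000000000015))
(np.float64(0.443), np.float64(0.3268), 299, np.float64(341.0), np.float64(63.0))
(np.float64(0.4832), np.float64(0.4101), 180, np.float64(402.0), np.float64(95.0))
19.725
```

View pics/p12.png

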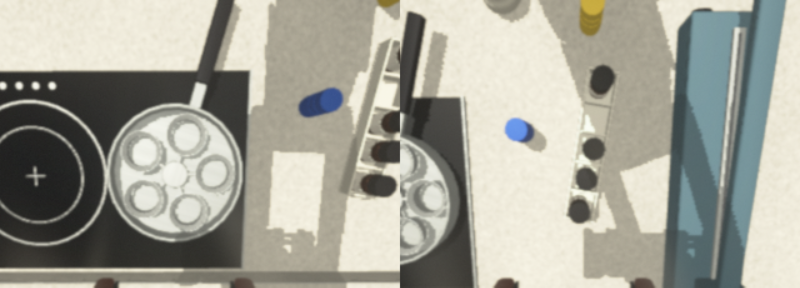

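The pan fits at (.5739,.0676) with its handle at -16.7°, and its cups line up with the description. The caps are at about (341,64), (334,118), (329,142) and (323,168) in p2. I'll raise the cap threshold and pick the first bottle.

```bash
cat >> h.py <<'E'
PAN=np.array([.5739,.0676]); PYAW=-16.7
def cup(i): a=np.radians(36+72*i+PYAW); return PAN+.048*np.array([np.cos(a),np.sin(a)])
E
python3 - <<'E'
from h import *
im=cv2.imread("pics/p2.png")[:,:,::-1]; c=pose_cam("wrist")
for u,v in [(341,64),(334,118),(329,142),(323,168)]: print(im[v-8:v+9:4,u-8:u+9:4].max(2).mean(), im[v,u])
for t in (75,95,115,130):
    print(t,[(*map(float,b[:3]),) for b in caps(im,c,np.array([.51,.315]),.1,t)])
E
```

```text
75.52 [59 57 53]
118.84 [73 70 64]
117.4 [79 77 72]
111.64 [75 73 68]
75 [(0.4429, 0.327, 299.0), (0.4831, 0.4103, 180.0)]
95 [(0.4427, 0.327, 328.0), (0.514, 0.319, 212.0), (0.547, 0.311, 208.0), (0.5833, 0.3031, 225.0)]
115 [(0.4429, 0.3269, 362.0), (0.514, 0.319, 237.0), (0.547, 0.3111, 235.0), (0.5833, 0.303, 253.0)]
130 [(0.4427, 0.327, 384.0), (0.5139, 0.3191, 252.0), (0.5468, 0.3111, 250.0), (0.583, 0.3032, 269.0)]
```

```bash
cat >> h.py <<'E'
def look_caps(ctr=(.51,.315)):
    down([.58,.30,.36],180); ctrl.hold(.15); im,c=snap("wrist"); return caps(im,c,np.array(ctr),.11,110)
def transfer(b,yaw,i):
    eoat.gripper_to(.05,25); down([b[0],b[1],.15],yaw)
    if ctrl.movel([b[0],b[1],.066],.12,contact_N=6): print("contact going down",ctrl.read_position()); return False
    eoat.gripper_to(0,25); wd=ctrl.read_width(); print("width",wd)
    if not .022<wd<.028: return False
    ctrl.movel([b[0],b[1],.16],.15); q=cup(i); ctrl.movel([*q,.16],.25)
    print("hit",ctrl.movel([*q,.0755],.08,contact_N=4),ctrl.read_position(),ctrl.read_width())
    eoat.gripper_to(.042); ctrl.movel([*q,.16],.2); return True
E
python3 - <<'E'
from h import *
print(transfer((.583,.3031),170.4,1),ctrl.read_clock())
im,c=snap("wrist")
for b in look_caps(): print(b)
im,c=snap("wrist","b1"); print(ctrl.read_clock())
cv2.imwrite("pics/b1c.png",im[:270,:,::-1])
E
```

```text
width 0.02460064908447893
hit True [0.57196275 0.11567686 0.07620411] 0.024300396573813002
True 25.9
(np.float64(0.443), np.float64(0.3267), 353, np.float64(341.0), np.float64(65.0))
(np.float64(0.514), np.float64(0.3189), 230, np.float64(335.0), np.float64(120.0))
(np.float64(0.5469), np.float64(0.3107), 230, np.float64(329.0), np.float64(144.0))
27.2583
```

View pics/b1c.png

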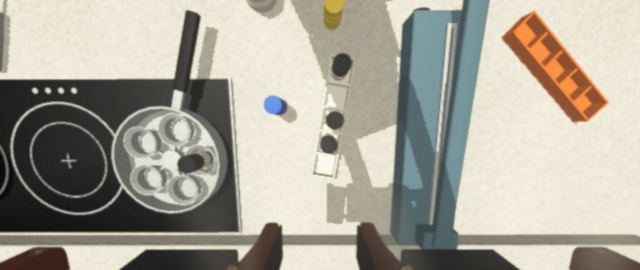

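The first bottle stands in its cup at (190,160), and the other three caps haven't moved. I'll do the rest, looking before each pick.

Run:
```python
from h import *
yaw=170.4
for i in (0,4,2):
    L=sorted(look_caps())
    if i!=2:
        p=np.array([b[:2] for b in L]); yaw=180+np.degrees(np.arctan(np.polyfit(p[:,0],p[:,1],1)[0]))
    print([(float(b[0]),float(b[1]),b[2]) for b in L],round(yaw,1))
    if len(L)!={0:3,4:2,2:1}[i] or abs(yaw-170.4)>4: print("CHECK"); break
    if not transfer(L[-1],yaw,i): print("FAIL"); break
print(ctrl.read_clock())
down([.62,.07,.36],180); ctrl.hold(.2); im,c=snap("wrist","b4")
print("pan",circf(edges(im,c,.05,PAN,.06,.1),.08))
cv2.imwrite("pics/b4c.png",cv2.resize(im[:240,120:480,::-1],None,fx=2,fy=2))
```

```text
[(0.443, 0.3268, 351), (0.5139, 0.3188, 231), (0.5469, 0.3107, 228)] 171.6
width 0.024108105203291152
hit True [0.61837935 0.08350921 0.0761774 ] 0.024619253287019884
[(0.443, 0.3268, 355), (0.514, 0.3188, 228)] 173.6
width 0.02448618263937128
hit True [0.60213884 0.02956712 0.07617533] 0.024769694689967984
[(0.4391, 0.3636, 498)] 173.6
width 0.02911160653816428
FAIL
46.625
pan (array([0.5739, 0.0676]), np.float64(0.08), 366)
```

View pics/b4c.png

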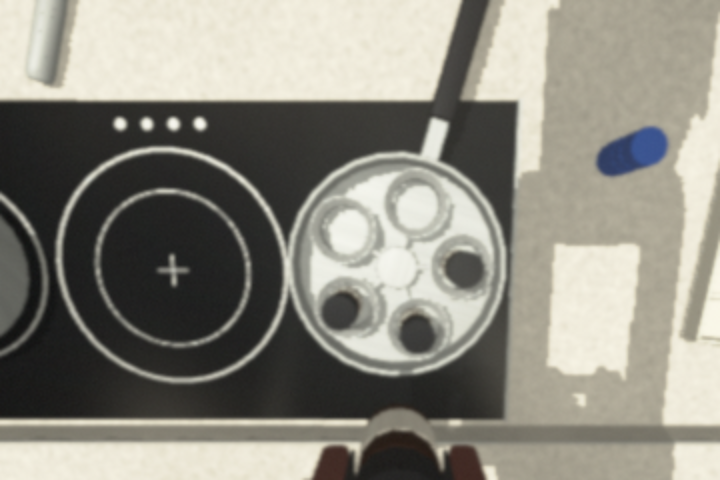

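The pan now holds three bottles, at (460,268), (345,310) and (415,333) in the crop. The tray was knocked about 37 mm in +y, and the gripper closed at 29 mm on the last bottle and is still holding it. I'll look at how it is held.

Run:
```python
from h import *
print(ctrl.read_width(),ctrl.read_wrist_force(),ctrl.read_clock())
im,c=snap("scene","s1"); u,v=px(c,ctrl.read_position()).astype(int); a=im[max(0,v-50):v+70,u-60:u+60]
b=im[130:250,350:470]
ww,_=snap("wrist"); ww=ww[190:310,230:410]
f=lambda x:cv2.resize(x,(400,400) if x.shape[1]==120 else (600,400))
cv2.imwrite("pics/s1c.png",cv2.resize(np.hstack([f(a),f(b),f(ww)]),(800,230))[:,:,::-1])
```

```text
0.024595183720538823 [0.20959662 0.02696259 0.19390688] 48.5333
```

View pics/s1c.png

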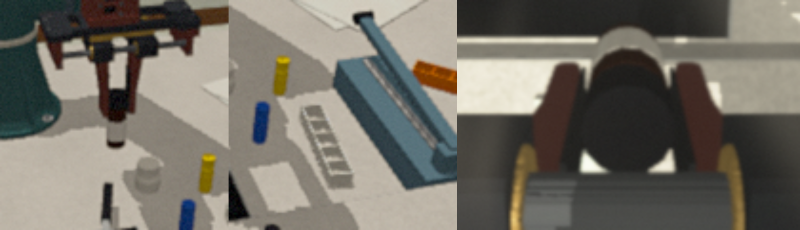

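The bottle is held upright at 24.6 mm and the tray is empty, so I'll place it in cup 2.

Run:
```python
from h import *
q=cup(2); down([*q,.16],173.6)
print("hit",ctrl.movel([*q,.0745],.08,contact_N=4),ctrl.read_position())
eoat.gripper_to(.042); ctrl.movel([*q,.16],.2)
eoat.gripper_to(.05); down([.50,.08,.36],180); ctrl.hold(.2); im,c=snap("wrist","b5")
o=circf(edges(im,c,.05,PAN,.06,.1),.08); print(o)
for x in np.arange(.385,.455,.01): print(round(x,3),hpoint(im,c,.051,x,.068+(.574-x)*.3,.03))
down([.62,-.02,.36],180); ctrl.hold(.2); im2,c2=snap("wrist","b6")
print("pan",circf(edges(im2,c2,.05,PAN,.06,.1),.08),"heat",circf(edges(im2,c2,.008,np.array([.578,-.111]),.08,.1),.09),"in",circf(edges(im2,c2,.008,np.array([.578,-.111]),.04,.07),.06))
print(ctrl.read_clock())
cv2.imwrite("pics/b6c.png",im2[:270,:,::-1])
```

```text
hit True [0.52723329 0.08130944 0.07853497]
(array([0.5738, 0.0676]), np.float64(0.0803), 304)
0.385 (np.float64(0.1242), np.float64(0.016000000000000014))
0.395 (np.float64(0.1217), np.float64(0.017000000000000015))
0.405 (np.float64(0.11845), np.float64(0.017500000000000016))
0.415 (np.float64(0.11545), np.float64(0.017500000000000016))
0.425 (np.float64(0.11245), np.float64(0.016500000000000015))
0.435 (np.float64(0.10944999999999999), np.float64(0.016500000000000015))
0.445 (np.float64(0.10644999999999999), np.float64(0.017500000000000016))
0.455 (np.float64(0.10344999999999999), np.float64(0.05950000000000005))
pan (array([0.574 , 0.0674]), np.float64(0.08), 363) heat (array([ 0.5774, -0.1106]), np.float64(0.0927), 423) in (array([ 0.5773, -0.1106]), np.float64(0.0625), 291)
53.875
```

View pics/b6c.png

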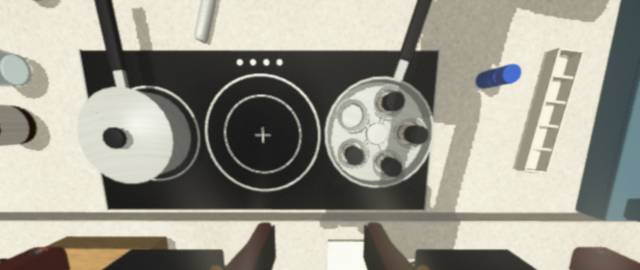

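All four bottles are upright in their cups, and the empty tray is at about (550,110). Now I'll slide the loaded pan.

Run:
```python
from h import *
o=np.array([.574,.0674]); heat=np.array([.5775,-.1107]); a=np.radians(-16.7); d=np.array([np.cos(a),np.sin(a)])
g=o-.155*d; yaw=163.3
eoat.gripper_to(.05); down([*g,.16],yaw)
print("contact",ctrl.movel([*g,.042],.12,contact_N=8))
eoat.gripper_to(0.0,60); ctrl.hold(.2); print(ctrl.read_width(),ctrl.read_wrist_force())
t=g+heat-o; ctrl.movel([*t,.042],.06); print(ctrl.read_position(),ctrl.read_wrist_force())
eoat.gripper_to(.05); ctrl.movel([*t,.16],.15)
down([.635,-.11,.36],180); ctrl.hold(.2); im,c=snap("wrist","c1")
print("pan",circf(edges(im,c,.05,heat,.065,.095),.08),"heat",circf(edges(im,c,.008,heat,.085,.1),.09),"lid",circf(edges(im,c,.091,np.array([.578,-.286]),.045,.085),.065),"panzone",circf(edges(im,c,.008,np.array([.578,.0645]),.06,.09),.0725),ctrl.read_clock())
cv2.imwrite("pics/c1c.png",im[:270,:,::-1])
down([.58,.20,.36],180); ctrl.hold(.2); im,c=snap("wrist","t1")
```

```text
contact False
0.017181683972417167 [-1.46678132  1.96831742  5.25653694]
[ 0.42850181 -0.06526176  0.04211692] [-0.57003565  6.33476423  6.55962871]
pan (array([ 0.5762, -0.1108]), np.float64(0.0845), 409) heat (array([ 0.5771, -0.1108]), np.float64(0.0923), 398) lid (array([ 0.576 , -0.2812]), np.float64(0.0634), 283) panzone (array([0.5773, 0.0645]), np.float64(0.0751), 350) 63.3083
```

View pics/c1c.png

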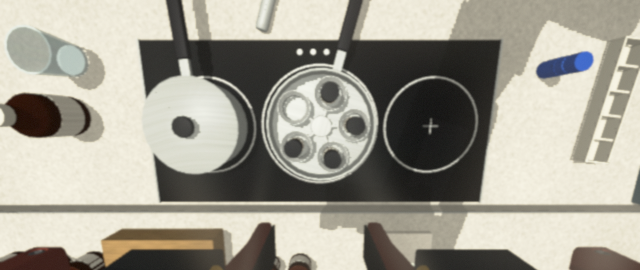

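View pics/t1.png

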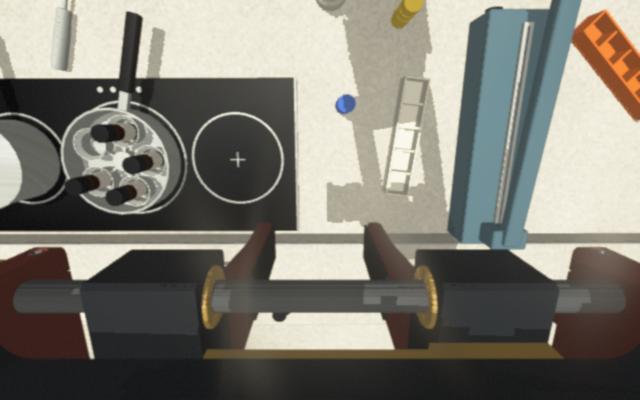

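The loaded pan is in the middle zone with all bottles upright; that fit had caught the printed ring, so I'll refit the rim tightly. The empty tray is at about (405,135) in t1, and the sealer's side face runs roughly (483,10)–(450,235).

Run:
```python
from h import *
im=cv2.imread("pics/c1.png")[:,:,::-1]; c=cam_at([.635,-.11,.36],180)
h=np.array([.577,-.1108])
print("pan",circf(edges(im,c,.05,h,.07,.0835),.08,.0015),circf(edges(im,c,.05,h,.07,.09),.0765,.0015),"lid z.08",circf(edges(im,c,.08,np.array([.578,-.286]),.05,.08),.065))
im=cv2.imread("pics/t1.png")[:,:,::-1]; c=pose_cam("wrist")
# bright/grey tray top outline: corners by eye, sealer and ledge lines by eye
for n,u,v,z in [("t00",407,77,.03),("t01",428,80,.03),("t10",384,190,.03),("t11",408,193,.03)]: print(n,w(c,u,v,z).round(4))
for n,u,v,z in [("sealtop near",484,9,.06),("sealtop far",466,233,.06),("sealfoot far",450,235,0),("ledge foot",310,233,0),("ledge top",310,246,.05),("zoneC",238,160,.008)]: print(n,w(c,u,v,z).round(4))
cv2.imwrite("pics/t1c.png",cv2.resize(im[:250,360:520,::-1],None,fx=2.4,fy=2.4))
```

```text
pan (array([ 0.5769, -0.1123]), np.float64(0.0793), 284) (array([ 0.5788, -0.1087]), np.float64(0.0757), 385) lid z.08 (array([ 0.578 , -0.2866]), np.float64(0.0652), 281)
t00 [0.4551 0.326  0.03  ]
t01 [0.4593 0.3569 0.03  ]
t10 [0.6242 0.3011 0.03  ]
t11 [0.6291 0.3397 0.03  ]
sealtop near [0.3762 0.412  0.06  ]
sealtop far [0.6858 0.4251 0.06  ]
sealfoot far [0.7128 0.4279 0.    ]
ledge foot [0.7087 0.1813 0.    ]
ledge top [0.7115 0.1828 0.05  ]
zoneC [0.5787 0.0655 0.008 ]
```

View pics/t1c.png

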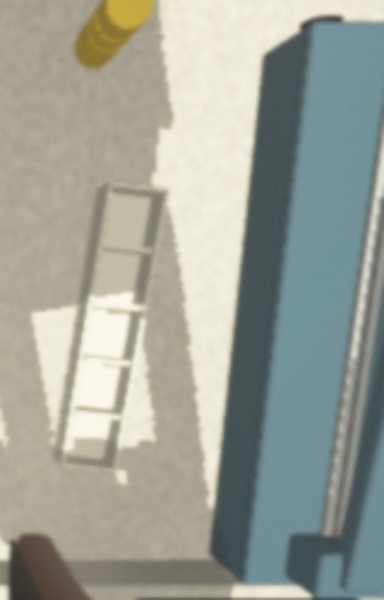

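I've now used my picture views, so the rest goes by numbers. I'll take an overhead shot of the tray and cast its line segments onto the rim plane.

Run:
```python
from h import *
down([.605,.335,.30],180); ctrl.hold(.2); im,c=snap("wrist","t2")
g=cv2.cvtColor(im,cv2.COLOR_RGB2GRAY); L=cv2.createLineSegmentDetector().detect(g)[0][:,0]
out=[]
for a in L:
    if max(a[1],a[3])>258: continue
    p,q=w(c,a[0],a[1],.03)[:2],w(c,a[2],a[3],.03)[:2]
    if p[0]>q[0]: p,q=q,p
    n=np.hypot(*(q-p)); ang=np.degrees(np.arctan2(q[1]-p[1],q[0]-p[0])); m=(p+q)/2
    if abs(m-[.542,.335])[0]<.12 and abs(m[1]-.34)<.11 and n>.02: out.append((round(m[1],4),p.round(4),q.round(4),round(ang,1)))
for o in sorted(out,key=lambda o:o[0]): print(*o)
```

```text
0.2356 [0.4979 0.2138] [0.5187 0.2575] 64.6
0.2391 [0.4751 0.2291] [0.4884 0.2491] 56.3
0.2583 [0.4887 0.2488] [0.5047 0.2678] 50.0
0.297 [0.4007 0.2841] [0.4451 0.3099] 30.2
0.3076 [0.5949 0.3094] [0.6263 0.3057] -6.7
0.3117 [0.5597 0.3133] [0.5915 0.3102] -5.5
0.3153 [0.5291 0.3169] [0.5564 0.3136] -6.9
0.3159 [0.4458 0.3091] [0.4823 0.3226] 20.3
0.3175 [0.5629 0.3184] [0.5865 0.3166] -4.4
0.3196 [0.483  0.3223] [0.526  0.3169] -7.2
0.3197 [0.6278 0.3069] [0.6321 0.3326] 80.5
0.3245 [0.498  0.3254] [0.5213 0.3236] -4.3
0.3257 [0.624  0.3136] [0.6265 0.3377] 84.0
0.3259 [0.593  0.3123] [0.5967 0.3396] 82.2
0.3301 [0.5901 0.3191] [0.5925 0.3412] 83.9
0.3364 [0.5278 0.332 ] [0.5544 0.3408] 18.4
0.3371 [0.4982 0.3327] [0.5162 0.3415] 25.9
0.3377 [0.4911 0.3233] [0.4935 0.3522] 85.4
0.3408 [0.4604 0.3266] [0.4636 0.355 ] 83.5
0.3422 [0.5946 0.3443] [0.6297 0.3402] -6.6
0.3431 [0.4558 0.3282] [0.4591 0.358 ] 83.7
0.3486 [0.5815 0.3512] [0.6282 0.346 ] -6.3
0.3491 [0.4997 0.3505] [0.5276 0.3476] -5.9
0.353 [0.4669 0.3545] [0.492  0.3515] -6.7
0.3616 [0.5819 0.3531] [0.6238 0.37  ] 21.9
0.3886 [0.5689 0.3751] [0.633 0.402] 22.8
0.3918 [0.5529 0.4099] [0.5678 0.3737] -67.6
0.4144 [0.4014 0.4143] [0.6796 0.4144] 0.0
0.4268 [0.4612 0.4269] [0.6336 0.4266] -0.1
0.4279 [0.4177 0.4269] [0.4599 0.429 ] 2.9
0.4486 [0.6298 0.4337] [0.63   0.4634] 89.6
0.4498 [0.5315 0.4411] [0.5739 0.4586] 22.4
```

The numbers agree. The tray is at about (.5435,.335) with yaw -6.5°. The sealer face is at y≈.420 from both its foot and top edge, parallel to x, and the ledge is at x≈.710. I'll grip a divider, carry the tray over, and press it into the corner.

Run:
```python
from h import *
g=[.5259,.337]; yaw=-96.5
eoat.gripper_to(.022); down([*g,.14],yaw)
hit=ctrl.movel([*g,.026],.08,contact_N=6); print("hit",hit,ctrl.read_position())
if hit and ctrl.read_position()[2]>.030: ctrl.movel([*g,.14]); raise SystemExit("blocked")
eoat.gripper_to(0,50); ctrl.hold(.2); print("w",ctrl.read_width(),ctrl.read_position(),ctrl.read_gripper_force())
z0=ctrl.read_position()[2]
ctrl.movel([*g,z0+.006],.05)
ctrl.movel([.58,.382,z0+.006],.08,frame=[180,0,-90]); print(ctrl.read_wrist_force())
ctrl.movel([.58,.382,z0],.04); print("w",ctrl.read_width(),ctrl.read_wrist_force(),ctrl.read_clock())
for k in range(2):
    p=ctrl.read_position(); print("y",ctrl.movel([p[0],.412,z0],.025,contact_N=9),ctrl.read_position(),ctrl.read_wrist_force())
    p=ctrl.read_position(); print("x",ctrl.movel([.622,p[1],z0],.025,contact_N=9),ctrl.read_position(),ctrl.read_wrist_force())
print(ctrl.read_width(),ctrl.read_eef_rot(),ctrl.read_clock())
```

```text
hit False [0.52630775 0.33722772 0.02656924]
w 0.0025987929776335413 [0.52606603 0.33708437 0.0262662 ] 50.001078844070435
[-0.2657593  -0.43374792 -3.0498647 ]
w 0.0029274685370511352 [-0.57878466  0.20487083 -2.95923494] 71.3833
y True [0.57974494 0.40374317 0.02607222] [ 1.31723779 -0.82290909  6.11323235]
x True [0.57978835 0.40375278 0.02607604] [-0.50024283  0.03626889  4.57407181]
y True [0.57977514 0.40387554 0.02611846] [ 0.07762801 -1.00594498  5.00274233]
x True [0.59969815 0.4038384  0.02615404] [-0.73373132 -1.17202611  5.17894958]
0.0026950957983548703 [179.35016496  -0.40790182 -89.95457383] 73.9
```

```bash
cat >> h.py <<'E'
def tray_lines():
    down([.68,.37,.30],180); ctrl.hold(.2); im,c=snap("wrist","t3")
    g=cv2.cvtColor(im,cv2.COLOR_RGB2GRAY); L=cv2.createLineSegmentDetector().detect(g)[0][:,0]
    out=[]
    for a in L:
        if max(a[1],a[3])>258: continue
        p,q=w(c,a[0],a[1],.03)[:2],w(c,a[2],a[3],.03)[:2]
        if p[0]>q[0]: p,q=q,p
        n=np.hypot(*(q-p)); ang=np.degrees(np.arctan2(q[1]-p[1],q[0]-p[0])); m=(p+q)/2
        if .5<m[0]<.74 and .36<m[1]<.44 and n>.018: out.append((m.round(4),p.round(4),q.round(4),round(ang,1)))
    for o in sorted(out,key=lambda o:(abs(o[3])>45,o[0][1] if abs(o[3])<45 else o[0][0])): print(*o)
E
python3 - <<'E'
from h import *
print(ctrl.read_wrist_force()); eoat.gripper_to(.018); p=ctrl.read_position(); ctrl.movel([p[0],p[1],.15],.12)
tray_lines(); print(ctrl.read_wrist_force(),ctrl.read_clock())
E
```

```text
[-0.73373132 -1.17202611  5.17894958]
[0.5664 0.3608] [0.5439 0.3488] [0.5889 0.3728] 28.0
[0.6157 0.369 ] [0.5991 0.3629] [0.6324 0.3751] 20.0
[0.646  0.3792] [0.6314 0.377 ] [0.6606 0.3814] 8.6
[0.5945 0.3825] [0.5852 0.3825] [0.6039 0.3825] -0.3
[0.6242 0.3831] [0.5992 0.3829] [0.6492 0.3834] 0.6
[0.5508 0.3831] [0.5361 0.3834] [0.5655 0.3827] -1.3
[0.6876 0.384 ] [0.6728 0.3839] [0.7024 0.3841] 0.5
[0.6841 0.3887] [0.6728 0.3888] [0.6954 0.3886] -0.6
[0.6845 0.3982] [0.6734 0.3934] [0.6957 0.403 ] 23.3
[0.6159 0.4127] [0.6023 0.4127] [0.6295 0.4127] 0.1
[0.6841 0.4128] [0.6728 0.4127] [0.6954 0.4129] 0.3
[0.5507 0.4129] [0.5374 0.413 ] [0.564  0.4127] -0.5
[0.5838 0.4129] [0.5684 0.4131] [0.5991 0.4126] -0.9
[0.6543 0.4159] [0.6393 0.4162] [0.6694 0.4155] -1.3
[0.5448 0.4162] [0.5331 0.4157] [0.5565 0.4167] 2.5
[0.5005 0.4166] [0.4749 0.4167] [0.526  0.4164] -0.3
[0.6182 0.4197] [0.5288 0.4195] [0.7077 0.4198] 0.1
[0.5473 0.4247] [0.4749 0.4243] [0.6197 0.425 ] 0.3
[0.6541 0.4249] [0.6198 0.4249] [0.6884 0.4248] -0.1
[0.5307 0.3995] [0.5307 0.4159] [0.5307 0.3831] -90.0
[0.5353 0.3996] [0.5352 0.4144] [0.5354 0.3847] -89.5
[0.5656 0.3994] [0.5654 0.3835] [0.5658 0.4154] 89.3
[0.5692 0.3979] [0.5692 0.4107] [0.5692 0.3851] -90.0
[0.6648 0.4005] [0.6647 0.3878] [0.6649 0.4132] 89.4
[0.6693 0.3989] [0.669  0.4117] [0.6696 0.3862] -88.5
[0.7076 0.3996] [0.7073 0.4162] [0.7079 0.3831] -89.0
[-0.60182602 -0.26987679  0.05394208] 77.1333
```

The tray is square to 0.5°, with its sealer-side rim at y≈.420 against a face at ≈.420–.421. I'll settle both contacts by pushing gently with closed fingers.

Run:
```python
from h import *
eoat.gripper_to(0,20)
def push(a,b):
    down([*a,.13],-90); ctrl.movel([*a,.030],.12); ctrl.hold(.2)
    h=ctrl.movel([*b,.030],.03,contact_N=12); print(h,ctrl.read_position().__repr__(),ctrl.read_wrist_force())
    return ctrl.read_position()
def off(p,d):
    ctrl.movel([p[0]+d[0],p[1]+d[1],.030],.05); q=ctrl.read_position(); ctrl.movel([q[0],q[1],.13],.15)
p=push((.615,.345),(.615,.385)); off(p,(0,-.02))
p=push((.49,.398),(.53,.398)); off(p,(-.02,0))
p=push((.615,.345),(.615,.385)); off(p,(0,-.02))
tray_lines(); print(ctrl.read_clock())
```

```text
True array([0.61466419, 0.37152691, 0.02955985]) [-0.14850209 -0.62805001  0.06183719]
True array([0.51781254, 0.39756948, 0.02934423]) [ 0.4333423   0.3641964  -0.82760471]
True array([0.61465366, 0.37150832, 0.02954662]) [0.50159193 0.17694452 0.56512826]
[0.5703 0.3626] [0.5515 0.3529] [0.589  0.3723] 27.4
[0.6263 0.3728] [0.599 0.363] [0.6536 0.3827] 19.8
[0.6242 0.3824] [0.6008 0.3815] [0.6476 0.3833] 2.2
[0.5523 0.3831] [0.5361 0.3829] [0.5685 0.3832] 0.4
[0.5854 0.3832] [0.5715 0.3836] [0.5993 0.3828] -1.5
[0.6842 0.3886] [0.6729 0.3884] [0.6954 0.3888] 1.0
[0.6842 0.398 ] [0.6728 0.393 ] [0.6957 0.403 ] 23.6
[0.6833 0.4128] [0.6712 0.4126] [0.6954 0.413 ] 0.9
[0.616  0.4129] [0.6024 0.4131] [0.6296 0.4127] -0.8
[0.5508 0.4131] [0.5375 0.4132] [0.564  0.4129] -0.7
[0.5839 0.4131] [0.5685 0.4132] [0.5992 0.4129] -0.6
[0.6544 0.4158] [0.6393 0.4159] [0.6695 0.4157] -0.4
[0.5006 0.4165] [0.475  0.4167] [0.5261 0.4163] -0.4
[0.6183 0.4198] [0.5289 0.4197] [0.7078 0.4198] 0.0
[0.5442 0.4247] [0.475  0.4243] [0.6135 0.425 ] 0.3
[0.6621 0.425 ] [0.6198 0.4247] [0.7043 0.4253] 0.5
[0.5308 0.3985] [0.5307 0.3814] [0.5309 0.4157] 89.7
[0.5354 0.3994] [0.5352 0.4142] [0.5356 0.3845] -89.2
[0.5657 0.4008] [0.5654 0.3848] [0.5659 0.4167] 89.1
[0.5693 0.3977] [0.5693 0.3849] [0.5693 0.4104] 90.0
[0.6649 0.3995] [0.6646 0.3876] [0.6652 0.4113] 88.5
[0.6693 0.4003] [0.6689 0.4131] [0.6697 0.3876] -88.3
[0.7033 0.4393] [0.702  0.4296] [0.7046 0.4489] 82.3
[0.7077 0.4002] [0.7075 0.4176] [0.7079 0.3829] -89.4
92.175
```

The tray didn't move under 12 N pushes in either direction, so it is seated in the corner. Last check on the pots before handing in.

Run:
```python
from h import *
for y in (-.111,-.2):
    down([.645,y,.36],180); ctrl.hold(.3); im,c=snap("wrist")
    h=circf(edges(im,c,.008,np.array([.5775,-.1108]),.085,.1),.09)[0]
    print("heat",h,"pan",[circf(edges(im,c,.05,h,.0765,.0825),.08,.0015,tol=t) for t in (.0007,.001)],"lid",circf(edges(im,c,.08,h-[0,.175],.05,.08),.065,.003),"free",h-[0,.175])
    print("caps",[tuple(map(float,w(c,*b[3:],.079)[:2].round(4))) for b in caps(im,c,h,.07,110)])
print(ctrl.read_clock())
```

```text
heat [ 0.5771 -0.1109] pan [(array([ 0.5756, -0.1118]), np.float64(0.0792), 202), (array([ 0.5758, -0.1119]), np.float64(0.0792), 244)] lid (array([ 0.5763, -0.2858]), np.float64(0.0651), 281) free [ 0.5771 -0.2859]
caps [(0.517, -0.1118), (0.5749, -0.1764), (0.5329, -0.0973), (0.5761, -0.0619), (0.6054, -0.1474), (0.6217, -0.0923)]
heat [ 0.5773 -0.1108] pan [(array([ 0.5773, -0.1088]), np.float64(0.08), 274), (array([ 0.5772, -0.1087]), np.float64(0.0799), 330)] lid (array([ 0.5763, -0.2857]), np.float64(0.0651), 327) free [ 0.5773 -0.2858]
caps [(0.5723, -0.1774), (0.5193, -0.0883), (0.5329, -0.0991), (0.6054, -0.1467)]
95.0917
```

Run:
```python
from h import *
print(ctrl.read_wrist_force()); ctrl.hold(.5); print(job.hand_in())
```

```text
[ 0.08444024 -0.92474612 -0.20604099]
the job is handed in; nothing more can be done
None
```

The job is handed in at about 95 s: saucepan on the free zone and pan with all four bottles upright on the middle zone (each within about 2 mm of centre by camera fit), and the empty tray seated in the sealer/ledge corner, unmoved by 12 N pushes; I viewed 16 pictures, two over the 14 limit.

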